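# Count four bottle bases into the finds bay and shut its gate

## Robot

A 6-joint arm with a two-finger parallel gripper is mounted at the origin on the work surface. World frame = base frame: x ahead of the robot, y to its left, z up, the work surface at z = 0. Lengths are in m, angles in rad, forces in N, time in s.
With the tool pointing down it reaches from about 0.3 to 0.875 m from the base axis. Payload 6.4 kg.
Tool frame: the origin (TCP) lies on the mounting face of the last link; the fingertips stand 173 mm ahead of it and the grasp point (between the pads) lies 155 mm ahead of it (ctrl.tip_reach is the distance from the TCP to the fingertips, in m); z points along the fingers, y is the line along which they close (so a half turn about z gives the same grasp; the last joint's range is limited). The gripper opens to 85 mm and grips with 20 to 120 N. Pads are 22 mm wide; open, the fingers measure 114 mm over their backs; the gripper's body (76 mm by 85 mm) begins 54 mm behind the grasp point. The pads swing forward as they close: fully open they stand 13 mm farther back than shut.
Start: joints at [-1.537, 0.181, 1.607, -0, 1.354, -0.206], TCP at [0.137, -0.559, 0.405] pointing down, gripper open.
Joint ranges: [-2.99, 2.99], [-0.89, 2.07], [0.3, 2.58], [-1.14, 4.28], [0, 2.63], [-3.12, 3.12]. Speed limits (rad/s): [2.57, 2.57, 3.01, 3.14, 3.14, 3.14].

## Interface

Orientations are given as a unit quaternion [w, x, y, z].
In Python, from bench import ctrl gives the robot as it stands.
- The arm moves only by the shell command python3 -m pendant 'ROWS'. ROWS is JSON, a list that holds one entry, the list of rows, each a list of 7 numbers: the opening, from 0 (shut) to 1 (fully open), then the shift along the tool's x, y, z in mm, then the turn, a rotation vector about the tool's x, y, z in rad. A call has 1 to 5 rows; each row is the pose to reach, as a shift and turn from the pose commanded when the call began, along the tool's axes at that moment; what a row does not reach only later rows make up. A row lasts 1/12 s, in which the tool goes at most 41.7 mm and 7.16 degrees, less where a joint would pass 70% of its speed; a pose out of reach is approached as far as the arm can. A call with a gripper value outside its range is refused whole. The fingers move at their own pace and stop on an object; the grip force is fixed at half the most. Time passes only in rows, so rows that repeat a pose let the fingers close. It gives the time, the measured TCP pose, the force, the opening and the grip force at its end, in the units of the state.
- ctrl.get_obs(): the state, without advancing time (a new reading comes with each control period).
- ctrl.camera(name): name is "scene" or "top" or "wrist"; returns the picture (384x512x3 uint8, red, green, blue); there is no depth.
- ctrl.camera_params(name): a dict with "mtx" (3x3 intrinsics, pixels), "world_from_camera" (4x4, takes a point from camera to world coordinates); the wrist camera has in their place "tool_from_camera" (4x4, takes a point from camera to tool coordinates, whose origin is the TCP and whose axes are the flange's). Camera axes: x right, y down, z forward; pixel columns grow to the right and rows downward; lengths in m; the calibration is good to about 2 mm. A picture is of the moment at which its call begins: read the wrist's pose just before it. camera_params takes no time and is no camera call.
- ctrl.hand_in(): hands the job in; it is judged then, once.
Trained networks look in the newest picture that a camera, given by its name, has taken for a name from the list of things; names that differ only in an ending like _2 or _b are one class to them, and where a whole thing is asked for, a point or a joint stands for the part that bears it (a point fixed in the world has none). Each returns a list of dicts, best first, with "confidence" (0 to 1); they miss things now and then, are a little off and sometimes report something else, mostly with a low value. They report only what shows in the picture. A call takes as long as a camera call.
- ctrl.boxes_of(camera, name): "point" ([column, row] as shares, 0 to 1, of the picture: columns of its width, rows of its height, amid what is visible of it).
The state is a dict: "time_s": time; "q": joint angles; "dq": joint speeds; "joint_efforts": joint torques, N m; "eef_pos": TCP position; "eef_rot": TCP orientation; "wrist_force": force on the tool from outside, world axes, zero at the start; "torque": the same for the moment, N m; "opening": opening from 0.0 (shut) to 1.0 (fully open); "grasp_force": force on a finger pad.
Only numpy, scipy, OpenCV 4.12 (cv2) and the standard library are available. Lean on these libraries where they do the work, as an engineer would, in place of code of your own. Each camera call takes 0.05 s, during which the arm holds its last target. There are 200 camera calls.

## Task

One round glass bottle base is already in the grey finds bay: make the lot up to exactly four by sliding three more of the round bases in through the open mouth, keeping the glass flat on the bench and never lifting it. Then slide the gate fully shut across the mouth. Leave the two spare bases outside, in front of the bay, keep the angular sherds out, and do not disturb the sherds, the roll of tape or the jar.

Things in the scene. Friction and masses are not known exactly. Their poses are not given: they have to be found in the camera images.
- bay: finds bay: low grey metal enclosure fixed to the bench, walls on three sides, grey lining, no floor or sill to climb. Inside 180 mm wide (its y), 125 mm deep (its x); walls 5 mm thick, 18 mm high. Origin: middle of the open mouth at bench height; x points into the bay, y left looking in, z up. A fixed end stop, 12 mm wide, 20 mm high, stands at the mouth's right end (y -95 to -107 mm, x -16 to 0).
- gate (a joint): sliding gate across the bay's mouth: bare aluminium bar 190 mm long, 8 mm thick, top 18 mm above the bench, running along the bay's y just outside the mouth (bay x -12 to -4 mm). Value in m: 0 = shut, 0.19 = fully open, slid to the bay's left (+y). The bar spans bay y from value - 0.095 to value + 0.095. It slides with light friction and stays where left.
- gate_tab (a point): centre of the upright tab on the gate's left (+y) end: 36 mm along bay x, 12 mm along bay y, its top 38 mm and this point 20 mm above the bench; it moves with the gate, at bay y = value + 0.101. Push its outer (+y) face towards the bay's -y to shut the gate.
- base1: round amber glass bottle base, a flat disc 36 mm across, 12 mm thick, about 35 g; origin at the centre of its underside. All six are alike; one lies in the bay at the start.
- base2: round amber glass bottle base, a flat disc 36 mm across, 12 mm thick, about 35 g; origin at the centre of its underside. All six are alike; one lies in the bay at the start.
- base3: round amber glass bottle base, a flat disc 36 mm across, 12 mm thick, about 35 g; origin at the centre of its underside. All six are alike; one lies in the bay at the start.
- base4: round amber glass bottle base, a flat disc 36 mm across, 12 mm thick, about 35 g; origin at the centre of its underside. All six are alike; one lies in the bay at the start.
- base5: round amber glass bottle base, a flat disc 36 mm across, 12 mm thick, about 35 g; origin at the centre of its underside. All six are alike; one lies in the bay at the start.
- base6: round amber glass bottle base, a flat disc 36 mm across, 12 mm thick, about 35 g; origin at the centre of its underside. All six are alike; one lies in the bay at the start.
- sherd1: bystander: angular amber glass wall sherd, about 52 x 34 mm, 12 mm thick; origin on its underside near its middle. Not a base.
- sherd2: bystander: angular amber glass wall sherd, about 52 x 34 mm, 12 mm thick; origin on its underside near its middle. Not a base.
- tape: bystander: roll of paper tape lying flat, 92 mm across, 24 mm high; origin at the centre of its underside
- jar: bystander: small amber jar with a black cap, 46 mm across, 60 mm high; origin at the centre of its underside

How it is judged:
On the way:
1. exactly four round bases are past the mouth (12 mm or more) while the gate is still open (gate above 0.1 m) (((((x of base1 in the frame of bay above 0.012 m and x of each of base2, base3 in the frame of bay below 0.012 m) or (x of each of base1, base3 in the frame of bay below 0.012 m and x of base2 in the frame of bay above 0.012 m) or (x of each of base1, base2 in the frame of bay below 0.012 m and x of base3 in the frame of bay above 0.012 m)) and x of each of base4, base5, base6 in the frame of bay above 0.012 m) or (((x of each of base1, base2 in the frame of bay above 0.012 m and x of base3 in the frame of bay below 0.012 m) or (x of each of base1, base3 in the frame of bay above 0.012 m and x of base2 in the frame of bay below 0.012 m) or (x of base1 in the frame of bay below 0.012 m and x of each of base2, base3 in the frame of bay above 0.012 m)) and ((x of each of base4, base5 in the frame of bay above 0.012 m and x of base6 in the frame of bay below 0.012 m) or (x of each of base4, base6 in the frame of bay above 0.012 m and x of base5 in the frame of bay below 0.012 m) or (x of base4 in the frame of bay below 0.012 m and x of each of base5, base6 in the frame of bay above 0.012 m))) or (x of each of base1, base2, base3 in the frame of bay above 0.012 m and ((x of base4 in the frame of bay above 0.012 m and x of each of base5, base6 in the frame of bay below 0.012 m) or (x of each of base4, base6 in the frame of bay below 0.012 m and x of base5 in the frame of bay above 0.012 m) or (x of each of base4, base5 in the frame of bay below 0.012 m and x of base6 in the frame of bay above 0.012 m)))) and value of joint gate above 0.1 m), for 0.2 s.
At the end, for the whole second after the job is handed in: Exactly four of the six round bases lie in the bay (centres at least 12 mm inside the mouth and between the walls), the other two in front of the mouth, outside it; all six flat on the bench (within 8 mm) and at rest; the gate is shut to within 6 mm (((((x of base1 in the frame of bay above 0.012 m and x of each of base2, base3 in the frame of bay below 0.012 m) or (x of each of base1, base3 in the frame of bay below 0.012 m and x of base2 in the frame of bay above 0.012 m) or (x of each of base1, base2 in the frame of bay below 0.012 m and x of base3 in the frame of bay above 0.012 m)) and x of each of base4, base5, base6 in the frame of bay above 0.012 m) or (((x of each of base1, base2 in the frame of bay above 0.012 m and x of base3 in the frame of bay below 0.012 m) or (x of each of base1, base3 in the frame of bay above 0.012 m and x of base2 in the frame of bay below 0.012 m) or (x of base1 in the frame of bay below 0.012 m and x of each of base2, base3 in the frame of bay above 0.012 m)) and ((x of each of base4, base5 in the frame of bay above 0.012 m and x of base6 in the frame of bay below 0.012 m) or (x of each of base4, base6 in the frame of bay above 0.012 m and x of base5 in the frame of bay below 0.012 m) or (x of base4 in the frame of bay below 0.012 m and x of each of base5, base6 in the frame of bay above 0.012 m))) or (x of each of base1, base2, base3 in the frame of bay above 0.012 m and ((x of base4 in the frame of bay above 0.012 m and x of each of base5, base6 in the frame of bay below 0.012 m) or (x of each of base4, base6 in the frame of bay below 0.012 m and x of base5 in the frame of bay above 0.012 m) or (x of each of base4, base5 in the frame of bay below 0.012 m and x of base6 in the frame of bay above 0.012 m)))) and value of joint gate below 0.006 m and (x of base1 in the frame of bay below 0.012 m or (x of base1 in the frame of bay below 0.125 m and y of base1 in the frame of bay between -0.09 and 0.09 m)) and (x of base2 in the frame of bay below 0.012 m or (x of base2 in the frame of bay below 0.125 m and y of base2 in the frame of bay between -0.09 and 0.09 m)) and (x of base3 in the frame of bay below 0.012 m or (x of base3 in the frame of bay below 0.125 m and y of base3 in the frame of bay between -0.09 and 0.09 m)) and (x of base4 in the frame of bay below 0.012 m or (x of base4 in the frame of bay below 0.125 m and y of base4 in the frame of bay between -0.09 and 0.09 m)) and (x of base5 in the frame of bay below 0.012 m or (x of base5 in the frame of bay below 0.125 m and y of base5 in the frame of bay between -0.09 and 0.09 m)) and (x of base6 in the frame of bay below 0.012 m or (x of base6 in the frame of bay below 0.125 m and y of base6 in the frame of bay between -0.09 and 0.09 m)) and linear speed of each of base1, base2, base3, base4, base5, base6 below 0.02 m/s and height (world z) of each of base1, base2, base3, base4, base5, base6 below 0.008 m); the robot touches nothing.
It fails at once if a base is lifted more than 10 mm off the bench (height (world z) of any of base1, base2, base3, base4, base5, base6 above 0.01 m).
It fails at once if a sherd, the tape or the jar is moved more than 30 mm (distance of any of sherd1, sherd2, tape, jar from where it was at the start of the episode above 0.03 m).
It also fails if it takes over 72 s, if anything falls off the work surface, if the arm or the gripper's body presses on something with over 40 N, if the wrist force passes 120 N, or if a joint passes its speed limit or range.

## Working session

There is one attempt and no reset: what is moved stays moved. The work goes in short steps, Python scripts to look and compute and a shell command to move; the robot and the scene stay as the last step left them, time stands still between calls to the robot, and variables do not carry over. Pictures are saved under pics/ and viewed, at most 12 in all, crops included, and the job is handed in when it is done.

```bash
mkdir -p pics; cat > h.py <<'E'
import numpy as np, cv2
from bench import ctrl
from scipy.spatial.transform import Rotation as R
def pose():
    o=ctrl.get_obs(); q=o["eef_rot"]; return np.array(o["eef_pos"]), R.from_quat([q[1],q[2],q[3],q[0]]).as_matrix()
def px2w(cam,u,v,z):
    p=ctrl.camera_params(cam); M=np.array(p["mtx"])
    if cam=="wrist":
        t,r=pose(); W=np.eye(4); W[:3,:3]=r; W[:3,3]=t; T=W@np.array(p["tool_from_camera"])
    else: T=np.array(p["world_from_camera"])
    d=T[:3,:3]@np.linalg.inv(M)@[u,v,1]; c=T[:3,3]
    return c+d*(z-c[2])/d[2]
def snap(cam,name=None):
    im=ctrl.camera(cam)
    if name: cv2.imwrite("pics/"+name,cv2.cvtColor(im,cv2.COLOR_RGB2BGR))
    return im
def find(cam,name,z):
    for b in ctrl.boxes_of(cam,name):
        u,v=b["point"][0]*512,b["point"][1]*384
        print(cam,name,round(b["confidence"],2),(round(u),round(v)),px2w(cam,u,v,z).round(4))
E
python3 - <<'E'
from h import *
print(ctrl.get_obs()); print(pose()[1].round(3))
snap("top","top0.png"); 
for n,z in [("base1",.012),("sherd1",.012),("tape",.024),("jar",.06),("gate_tab",.038),("bay",.0),("gate",.018)]: find("top",n,z)
snap("scene","scene0.png")
for n,z in [("base1",.006),("sherd1",.006),("tape",.012),("jar",.03),("gate_tab",.025)]: find("scene",n,z)
print(px2w("top",0,0,0),px2w("top",512,0,0),px2w("top",0,384,0))
E
```

```text
{'time_s': 0.0, 'q': array([-1.53724144e+00,  1.81528060e-01,  1.60804091e+00,  2.34981370e-05,
        1.35377771e+00, -2.06347373e-01]), 'dq': array([ 0.00162134, -0.00104744,  0.00024837,  0.00069436,  0.00101213,
        0.00051129]), 'joint_efforts': array([ 3.09126581e-04, -4.44875801e+01, -3.51331866e+01, -3.00874472e-04,
        9.26198554e-03,  4.43419850e-06]), 'eef_pos': array([ 0.13660927, -0.5582659 ,  0.40377528]), 'eef_rot': array([-8.72750902e-04,  9.92814407e-01,  1.19661123e-01,  8.71047706e-05]), 'wrist_force': array([-0.07823884,  0.05369923,  0.02838292]), 'torque': array([-0.01163703,  0.01485786,  0.00010277]), 'grasp_force': 0.0, 'opening': 0.9988320265541893}
[[ 0.971  0.238 -0.   ]
 [ 0.238 -0.971  0.002]
 [ 0.    -0.002 -1.   ]]
top base1 0.55 (249, 231) [0.4363 0.0249 0.012 ]
top base1 0.54 (332, 232) [ 0.4313 -0.2471  0.012 ]
top base1 0.51 (224, 229) [0.4411 0.1074 0.012 ]
top base1 0.5 (253, 159) [0.6737 0.0133 0.012 ]
top base1 0.44 (299, 217) [ 0.4823 -0.1384  0.012 ]
top sherd1 0.55 (343, 168) [ 0.6416 -0.2835  0.012 ]
top sherd1 0.47 (190, 225) [0.4
[... 250 characters left out ...]
.2807 0.018 ]
scene base1 0.71 (146, 183) [ 0.4312 -0.2463  0.006 ]
scene base1 0.7 (184, 185) [ 0.4729 -0.1527  0.006 ]
scene base1 0.65 (237, 153) [0.4295 0.0187 0.006 ]
scene base1 0.61 (268, 229) [0.6818 0.0084 0.006 ]
scene base1 0.52 (208, 162) [ 0.4264 -0.067   0.006 ]
scene base1 0.49 (265, 144) [0.4285 0.1055 0.006 ]
scene sherd1 0.71 (152, 259) [ 0.6494 -0.2863  0.006 ]
scene sherd1 0.52 (302, 143) [0.4653 0.2065 0.006 ]
scene tape 0.98 (98, 198) [ 0.4344 -0.3742  0.012 ]
scene jar 0.53 (391, 148) [0.5905 0.422  0.03  ]
scene gate_tab 0.74 (320, 174) [0.5902 0.2003 0.025 ]
[1.22694567 0.88583685 0.        ] [ 1.2236272  -0.87322349  0.        ] [-0.05836226  0.82893868  0.        ]
```

View pics/top0.png

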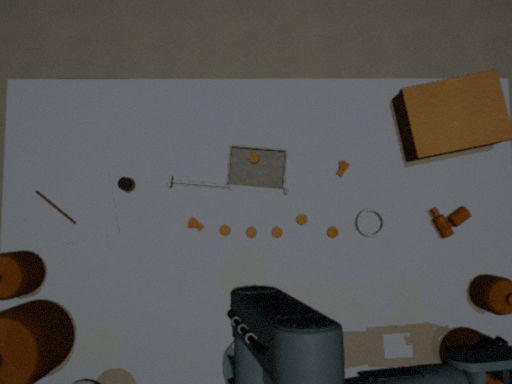

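View pics/scene0.png

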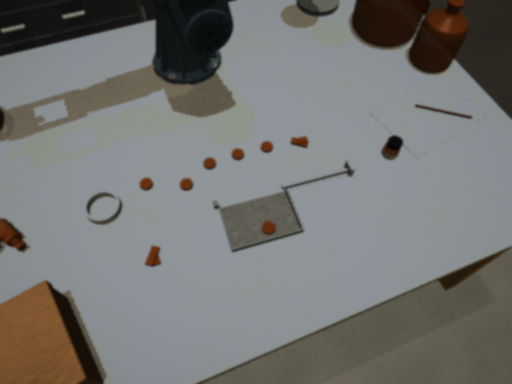

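The top view shows the bay at about (229–286, 147–188) with its mouth facing the robot. One base is inside at (254,158) and five lie outside at about (225,230), (251,232), (277,232), (301,219) and (332,232). The sherds are at (195,224) and (343,168). The gate is fully open to the left, with its tab at (172,183). The scene view agrees. I'll get exact positions from colour blobs in both views, plus the bay corners.

```bash
python3 - <<'E'
from h import *
print("tip",ctrl.tip_reach)
for cam,z in (("top",.012),("scene",.008)):
    im=cv2.imread(f"pics/{cam}0.png"); hsv=cv2.cvtColor(im,cv2.COLOR_BGR2HSV)
    m=cv2.inRange(hsv,(2,140,100),(22,255,255))
    n,l,s,c=cv2.connectedComponentsWithStats(m)
    for i in range(1,n):
        if 30<s[i][4]<260:
            w=px2w(cam,*c[i],z)
            if 0.3<w[0]<.8 and abs(w[1])<.35: print(cam,c[i].round(1),s[i][4],s[i][2:4],w[:2].round(4))
im=cv2.imread("pics/top0.png")[135:205,160:300]
cv2.imwrite("pics/topc.png",cv2.resize(im,None,fx=5.6,fy=5.6,interpolation=cv2.INTER_CUBIC))
E
```

```text
tip 0.1734
top [343. 168.] 54 [11 13] [ 0.6429 -0.2845]
top [301.5 219. ] 60 [8 9] [ 0.4745 -0.1462]
top [194.2 223.7] 68 [13 12] [0.4585 0.2056]
top [224.  229.9] 63 [9 9] [0.4384 0.1079]
top [250.8 232. ] 64 [9 9] [0.4316 0.0201]
top [277. 232.] 63 [9 9] [ 0.4321 -0.0658]
top [332.3 231.8] 58 [9 9] [ 0.433  -0.2465]
scene [266.4 145.1] 52 [10  7] [0.4348 0.1081]
scene [237.3 152.6] 54 [10  8] [0.4284 0.0204]
scene [209.3 161.6] 56 [10  8] [ 0.4283 -0.0639]
scene [145.5 182.3] 65 [11  8] [ 0.4289 -0.247 ]
scene [185.7 182.7] 66 [11  8] [ 0.4707 -0.1461]
scene [151.5 254.8] 91 [12 17] [ 0.6393 -0.2854]
```

View pics/topc.png

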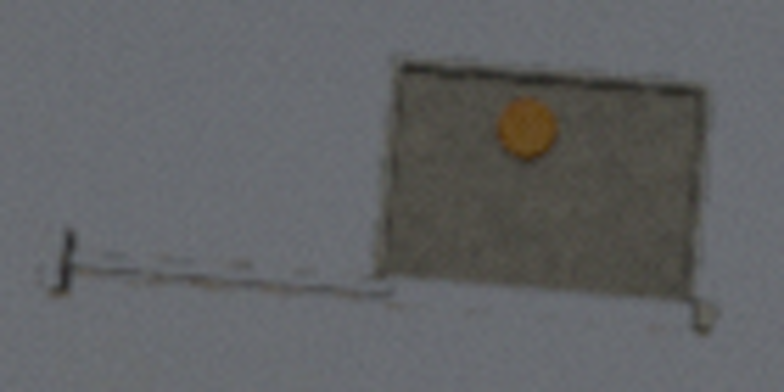

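The crop shows the mouth corners at crop (383,275) and (690,297), the gate tab at about (65,262), and the end stop at (704,315). The bay is yawed about -4°.

```bash
cat >> h.py <<'E'
f=lambda u,v:(160+u/5.6-.4,135+v/5.6-.4)
L=px2w("top",*f(383,275),0); Rr=px2w("top",*f(690,297),0)
O=(L+Rr)[:2]/2; y=(L-Rr)[:2]; W=np.linalg.norm(y); y/=W; X=np.array([y[1],-y[0]]); B=np.array([X,y])
tobay=lambda p:B@(np.array(p)[:2]-O)
toW=lambda b:O+B.T@np.array(b)
YAW=np.arctan2(X[1],X[0])
def goto(bx,by,ztip,yaw=None):
    """print tool-frame shift (mm) and turn about z needed for fingertips at bay (bx,by), tool x at bay-relative yaw"""
    t,r=pose(); w=np.r_[toW((bx,by)),ztip+ctrl.tip_reach]
    d=r.T@(w-t)*1000
    a=0 if yaw is None else yaw
    X2=np.array([np.cos(YAW+a),np.sin(YAW+a),0]); Z=np.array([0,0,-1.]); Rt=np.c_[X2,np.cross(Z,X2),Z]
    print("goto",(bx,by),d.round(1),R.from_matrix(r.T@Rt).as_rotvec().round(3))
def tip():
    t,r=pose(); p=t+r[:,2]*ctrl.tip_reach; print("tip bay",(tobay(p)*1000).round(1),"z",round(p[2]*1000,1),"yaw",round(np.arctan2(r[1,0],r[0,0])-YAW,3))
E
python3 - <<'E'
from h import *
print(O,W,np.degrees(YAW))
for p in [(.4366,.108),(.430,.0203),(.430,-.065),(.4726,-.146),(.431,-.2467),(.4585,.2056)]: print(p,(tobay(p)*1000).round(1))
print("tab",tobay(px2w("top",*f(65,262),.038))); print("in",tobay(px2w("top",*f(527,128),.012)))
tip(); goto(-.19,.03,.06,0); goto(-.21,.03,.004,0)
E
```

```text
[0.58499953 0.00478251] 0.1827422333900165 -4.049122311405272
(0.4366, 0.108) [-155.3   92.5]
(0.43, 0.0203) [-155.7    4.5]
(0.43, -0.065) [-149.7  -80.6]
(0.4726, -0.146) [-101.5 -158.3]
(0.431, -0.2467) [-135.9 -261.7]
(0.4585, 0.2056) [-140.4  191.4]
tab [-0.00895069  0.27415204]
in [0.09222366 0.01227332]
tip bay [-407.5 -593.6] z 231.3 yaw 0.31
goto (-0.19, 0.03) [ 397.6 -527.3  171.3] [-0.    0.    0.31]
goto (-0.21, 0.03) [ 378.6 -533.4  227.3] [-0.    0.    0.31]
```

```bash
python3 -m pendant '[[[0.28,20,-27,0,0,0,0],[0.28,40,-54,0,0,0,0],[0.28,60,-82,0,0,0,0],[0.28,80,-109,0,0,0,0],[0.28,100,-136,0,0,0,0]]]'
python3 -m pendant '[[[0.28,20,-27,0,0,0,0],[0.28,40,-54,0,0,0,0],[0.28,60,-82,0,0,0,0],[0.28,80,-109,0,0,0,0],[0.28,100,-136,0,0,0,0]]]'
python3 -m pendant '[[[0.28,20,-27,0,0,0,0],[0.28,40,-54,0,0,0,0],[0.28,60,-82,0,0,0,0],[0.28,80,-109,0,0,0,0],[0.28,100,-136,0,0,0,0]]]'
python3 -m pendant '[[[0.28,14,-20,26,0,0,0.07],[0.28,29,-40,52,0,0,0.14],[0.28,43,-60,78,0,0,0.21],[0.28,58,-80,104,0,0,0.27],[0.28,72,-100,130,0,0,0.31]]]'
python3 -m pendant '[[[0.28,0,0,0,0,0,0],[0.28,0,0,0,0,0,0]]]'
python3 - <<'E'
from h import *
tip(); snap("wrist","w1.png"); find("wrist","base1",.012); find("wrist","bay",0)
print([ (tobay(px2w("wrist",b["point"][0]*512,b["point"][1]*384,.012))*1000).round() for b in ctrl.boxes_of("wrist","base1")])
goto(-.208,.0045,.004,0)
E
```

```text
time_s: 1.12
eef_pos: [0.2017, -0.4012, 0.4046]
eef_rot: [0.0, 0.993, 0.119, 0.0]
wrist_force: [0.6, 0.2, -0.5]
opening: 0.303
grasp_force: 0.0
time_s: 1.53
eef_pos: [0.2665, -0.2453, 0.4049]
eef_rot: [0.0, 0.993, 0.119, 0.0]
wrist_force: [0.1, 0.6, 0.3]
opening: 0.28
grasp_force: 0.0
time_s: 1.95
eef_pos: [0.3312, -0.0893, 0.4051]
eef_rot: [0.001, 0.993, 0.119, 0.001]
wrist_force: [0.7, -1.2, 0.0]
opening: 0.277
grasp_force: 0.0
time_s: 2.37
eef_pos: [0.3776, 0.0246, 0.274]
eef_rot: [0.0, 0.999, -0.036, 0.001]
wrist_force: [1.0, -0.3, 0.4]
opening: 0.28
grasp_force: 0.0
time_s: 2.53
eef_pos: [0.3767, 0.0243, 0.2734]
eef_rot: [-0.0, 0.999, -0.033, -0.002]
wrist_force: [0.1, 1.0, 0.2]
opening: 0.282
grasp_force: 0.0
tip bay [-209.9    4.9] z 100.0 yaw 0.004
wrist base1 0.84 (502, 32) [ 0.4706 -0.1392  0.012 ]
wrist base1 0.78 (260, 113) [0.4314 0.015  0.012 ]
wrist base1 0.77 (125, 106) [0.4417 0.1038 0.012 ]
wrist base1 0.69 (383, 98) [ 0.4354 -0.0668  0.012 ]
[array([-103., -153.]), array([-153.,   -1.]), array([-149.,   88.]), array([-144.,  -83.])]
goto (-0.208, 0.0045) [-0.5 -1.7 98.8] [ 0.001 -0.003 -0.   ]
```

View pics/w1.png

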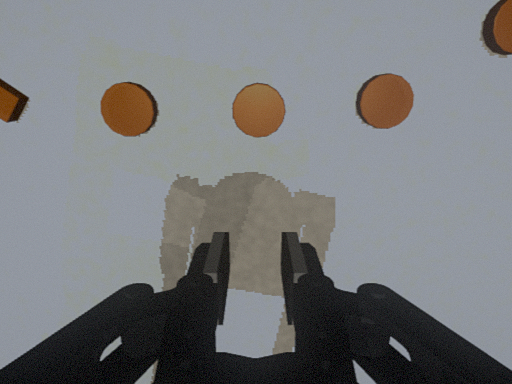

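The wrist view shows the middle base at (259,110), centred ahead of the finger gap, which is centred on about column 260. I'll lower the fingers and push it in.

```bash
python3 -m pendant '[[[0.28,0,0,30,0,0,0],[0.28,0,0,60,0,0,0],[0.28,0,0,80,0,0,0],[0.28,0,1,92,0,0,0],[0.28,0,2,97,0,0,0]]]'
python3 -m pendant '[[[0.28,10,0,0,0,0,0],[0.28,20,0,0,0,0,0],[0.28,30,0,0,0,0,0],[0.28,42,0,0,0,0,0],[0.28,55,0,0,0,0,0]]]'
python3 - <<'E'
from h import *
tip(); snap("wrist","w2.png"); print(ctrl.get_obs()["wrist_force"])
E
```

```text
time_s: 3.15
eef_pos: [0.377, 0.0203, 0.1772]
eef_rot: [-0.0, 0.999, -0.036, -0.0]
wrist_force: [-0.0, -0.2, -0.6]
opening: 0.282
grasp_force: 0.0
time_s: 3.57
eef_pos: [0.4342, 0.0171, 0.1791]
eef_rot: [0.0, 0.999, -0.035, 0.001]
wrist_force: [-1.3, -0.3, 0.2]
opening: 0.282
grasp_force: 0.2
tip bay [-150.8    1.5] z 5.7 yaw 0.0
[ 0.84521864 -1.23262712  0.58802148]
```

View pics/w2.png

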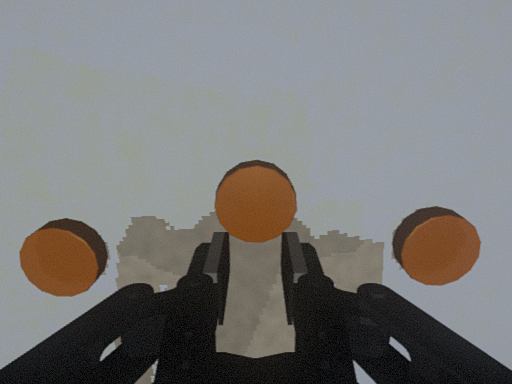

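The disc at (256,202) sits in the cradle between the fingertips. Next I'll push it into the bay, back off, and raise the tool.

```bash
python3 -m pendant '[[[0.28,12,0,0,0,0,0],[0.28,24,0,0,0,0,0],[0.28,36,0,0,0,0,0],[0.28,48,0,0,0,0,0],[0.28,60,0,0,0,0,0]]]'
python3 -m pendant '[[[0.28,12,0,0,0,0,0],[0.28,24,0,0,0,0,0],[0.28,36,0,0,0,0,0],[0.28,48,0,0,0,0,0],[0.28,60,0,0,0,0,0]]]'
python3 -m pendant '[[[0.28,12,0,0,0,0,0],[0.28,24,0,0,0,0,0],[0.28,36,0,0,0,0,0],[0.28,44,0,0,0,0,0],[0.28,50,0,0,0,0,0]]]'
python3 -m pendant '[[[0.28,0,0,0,0,0,0],[0.28,-10,0,0,0,0,0],[0.28,-25,0,0,0,0,0],[0.28,-40,0,-10,0,0,0],[0.28,-55,0,-40,0,0,0]]]'
python3 - <<'E'
from h import *
tip(); snap("wrist"); print([ (round(b["confidence"],2),(tobay(px2w("wrist",b["point"][0]*512,b["point"][1]*384,.012))*1000).round()) for b in ctrl.boxes_of("wrist","base1")])
goto(-.204,.1,.06,-.185)
E
```

```text
time_s: 4.03
eef_pos: [0.4935, 0.0131, 0.1788]
eef_rot: [0.0, 0.999, -0.035, 0.001]
wrist_force: [-0.6, -0.2, 0.0]
opening: 0.28
grasp_force: 0.1
time_s: 4.45
eef_pos: [0.5533, 0.0089, 0.1788]
eef_rot: [0.0, 0.999, -0.035, 0.001]
wrist_force: [-0.2, -0.3, -0.0]
opening: 0.277
grasp_force: 0.1
time_s: 4.87
eef_pos: [0.603, 0.0054, 0.1786]
eef_rot: [0.0, 0.999, -0.035, 0.001]
wrist_force: [-0.2, -1.0, 0.2]
opening: 0.278
grasp_force: 0.2
time_s: 5.28
eef_pos: [0.5434, 0.0098, 0.214]
eef_rot: [-0.001, 0.999, -0.035, -0.004]
wrist_force: [-1.2, -0.1, 0.4]
opening: 0.279
grasp_force: 0.0
tip bay [-43.4   2.3] z 40.6 yaw 0.0
[(0.88, array([48.,  0.])), (0.86, array([-145.,  -69.])), (0.66, array([ -96., -152.])), (0.47, array([-149.,   76.]))]
goto (-0.204, 0.1) [-164.8  -98.1  -13.1] [ 0.    -0.003  0.186]
```

```bash
python3 -m pendant '[[[0.28,-33,-20,-13,0,0,0.04],[0.28,-66,-39,-13,0,0,0.08],[0.28,-99,-59,-13,0,0,0.12],[0.28,-132,-78,-13,0,0,0.16],[0.28,-165,-98,-13,0,0,0.186]]]'
python3 -m pendant '[[[0.28,0,0,0,0,0,0],[0.28,0,0,0,0,0,0]]]'
python3 - <<'E'
from h import *
tip(); snap("wrist","w3.png"); print([ (round(b["confidence"],2),np.round(b["point"],3)*[512,384],(tobay(px2w("wrist",b["point"][0]*512,b["point"][1]*384,.012))*1000).round()) for b in ctrl.boxes_of("wrist","base1")])
goto(-.204,.1,.004,-.185)
E
```

```text
time_s: 5.8
eef_pos: [0.3872, 0.1192, 0.2304]
eef_rot: [-0.0, 0.992, -0.129, -0.0]
wrist_force: [-0.0, 0.8, -0.0]
opening: 0.279
grasp_force: 0.0
time_s: 5.97
eef_pos: [0.3873, 0.1196, 0.2304]
eef_rot: [0.0, 0.992, -0.126, -0.0]
wrist_force: [0.5, -0.8, 1.0]
opening: 0.28
grasp_force: 0.0
tip bay [-205.5  100.6] z 57.0 yaw -0.183
[(0.55, array([253.44 , 121.344]), array([-150.,   90.]))]
goto (-0.204, 0.1) [-1.3 -0.  53.7] [-0.    -0.002  0.   ]
```

```bash
python3 -m pendant '[[[0.28,0,0,20,0,0,0],[0.28,0,0,35,0,0,0],[0.28,0,0,45,0,0,0],[0.28,0,0,50,0,0,0],[0.28,0,0,53,0,0,0]]]'
python3 -m pendant '[[[0.28,10,0,0,0,0,0],[0.28,20,0,0,0,0,0],[0.28,30,0,0,0,0,0],[0.28,42,0,0,0,0,0],[0.28,54,0,0,0,0,0]]]'
python3 -m pendant '[[[0.28,12,0,0,0,0,0],[0.28,24,0,0,0,0,0],[0.28,36,0,0,0,0,0],[0.28,48,0,0,0,0,0],[0.28,60,0,0,0,0,0]]]'
python3 - <<'E'
from h import *
tip(); snap("wrist"); print([ (round(b["confidence"],2),np.round(b["point"],3)*[512,384]) for b in ctrl.boxes_of("wrist","base1")])
E
python3 -m pendant '[[[0.28,12,0,0,0,0,0],[0.28,24,0,0,0,0,0],[0.28,36,0,0,0,0,0],[0.28,48,0,0,0,0,0],[0.28,60,0,0,0,0,0]]]'
python3 - <<'E'
from h import *
tip(); snap("wrist","w4.png"); print([ (round(b["confidence"],2),np.round(b["point"],3)*[512,384]) for b in ctrl.boxes_of("wrist","base1")])
E
```

```text
time_s: 6.48
eef_pos: [0.3898, 0.118, 0.1771]
eef_rot: [0.0, 0.992, -0.128, -0.0]
wrist_force: [0.6, 0.2, 0.3]
opening: 0.28
grasp_force: 0.0
time_s: 6.9
eef_pos: [0.4433, 0.1045, 0.1785]
eef_rot: [-0.0, 0.992, -0.128, 0.001]
wrist_force: [-0.2, -0.1, -0.3]
opening: 0.282
grasp_force: 0.1
time_s: 7.32
eef_pos: [0.5013, 0.0892, 0.1785]
eef_rot: [-0.0, 0.992, -0.128, 0.001]
wrist_force: [0.1, 0.0, -0.3]
opening: 0.281
grasp_force: 0.1
tip bay [-89.1  78.3] z 5.1 yaw -0.186
[(0.93, array([251.904, 200.832]))]
time_s: 7.83
eef_pos: [0.5579, 0.0744, 0.1779]
eef_rot: [-0.0, 0.992, -0.128, 0.0]
wrist_force: [-0.0, 0.3, -0.2]
opening: 0.281
grasp_force: 0.2
tip bay [-32.   67.5] z 4.5 yaw -0.185
[(0.84, array([254.464, 201.984])), (0.75, array([390.656,  51.84 ]))]
```

View pics/w4.png

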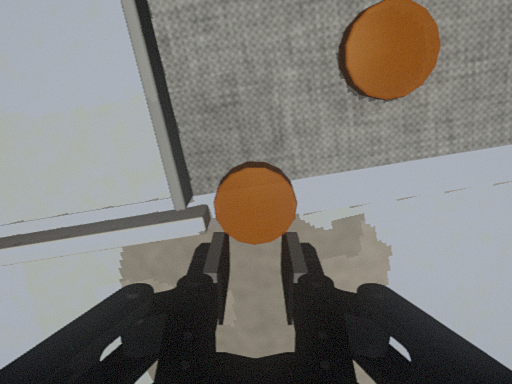

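The disc is in the mouth at (255,202). The gate's end at (210,218) is in line with the left finger, so the gate isn't fully clear of this path. I'll measure it, then back off and continue with narrower fingers.

```bash
python3 - <<'E'
from h import *
for n,u,v,z in [("gate far corner",207,206,.018),("gate near",210,230,.010),("disc",255,202,.012),("wall end",190,207,.0),("finger L outer",203,238,.005),("finger L in",229,236,.005)]: print(n,(tobay(px2w("wrist",u,v,z))*1000).round(1))
E
python3 -m pendant '[[[0.28,-8,0,0,0,0,0],[0.28,-16,0,0,0,0,0],[0.1,-25,0,0,0,0,0],[0.1,-25,0,0,0,0,0],[0.1,-25,0,0,0,0,0]]]'
python3 -m pendant '[[[0.1,0,0,0,0,0,0],[0.1,0,0,0,0,0,0]]]'
python3 - <<'E'
from h import *
tip(); snap("wrist","w5.png")
E
```

```text
gate far corner [-0.8 80.7]
gate near [-14.8  83.7]
disc [-4.9 61.8]
wall end [-6.1 92.4]
finger L outer [-20.2  88.9]
finger L in [-21.5  77. ]
time_s: 8.35
eef_pos: [0.5319, 0.0814, 0.1776]
eef_rot: [0.0, 0.992, -0.127, -0.0]
wrist_force: [-0.0, -0.5, -0.3]
opening: 0.102
grasp_force: 0.0
time_s: 8.52
eef_pos: [0.5333, 0.081, 0.178]
eef_rot: [-0.0, 0.992, -0.128, 0.0]
wrist_force: [0.3, 0.9, 0.1]
opening: 0.099
grasp_force: 0.0
tip bay [-56.8  72.3] z 4.6 yaw -0.185
```

View pics/w5.png

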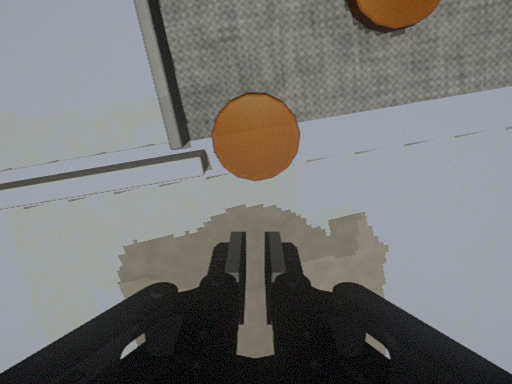

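The finger gap is now narrow and the fingers (left edge at about column 225) clear the gate end at column 208. I'll continue the push.

```bash
python3 -m pendant '[[[0.1,10,0,0,0,0,0],[0.1,17,0,0,0,0,0],[0.1,24,0,0,0,0,0],[0.1,32,0,0,0,0,0],[0.1,40,0,0,0,0,0]]]'
python3 -m pendant '[[[0.1,8,0,0,0,0,0],[0.1,16,0,0,0,0,0],[0.1,24,0,0,0,0,0],[0.1,31,0,0,0,0,0],[0.1,36,0,0,0,0,0]]]'
python3 - <<'E'
from h import *
tip(); snap("wrist","w6.png"); print([ (round(b["confidence"],2),(tobay(px2w("wrist",b["point"][0]*512,b["point"][1]*384,.012))*1000).round()) for b in ctrl.boxes_of("wrist","base1")])
E
```

```text
time_s: 8.98
eef_pos: [0.5729, 0.0704, 0.1776]
eef_rot: [-0.0, 0.992, -0.128, 0.0]
wrist_force: [-0.4, 0.9, 0.3]
opening: 0.101
grasp_force: 0.2
time_s: 9.4
eef_pos: [0.6076, 0.0613, 0.1777]
eef_rot: [0.0, 0.992, -0.128, 0.0]
wrist_force: [0.4, -0.3, 0.5]
opening: 0.1
grasp_force: 0.1
tip bay [18.6 58. ] z 4.3 yaw -0.186
[(0.83, array([91., 11.])), (0.78, array([44.,  2.])), (0.56, array([48., 52.])), (0.54, array([ -5., 171.]))]
```

View pics/w6.png

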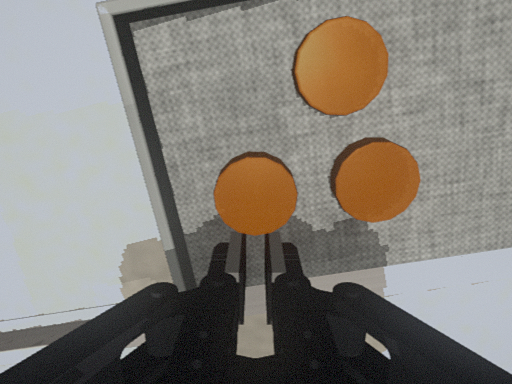

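Three bases are now inside the bay, with the latest at (255,193) and about (48,52) mm in the bay frame. I'll retreat and line up on the last one.

```bash
python3 -m pendant '[[[0.1,-20,0,0,0,0,0],[0.1,-45,0,0,0,0,0],[0.1,-70,0,-10,0,0,0],[0.28,-90,0,-35,0,0,0],[0.28,-105,0,-60,0,0,0]]]'
python3 - <<'E'
from h import *
tip(); goto(-.198,-.088,.06,.13)
E
```

```text
time_s: 9.92
eef_pos: [0.5021, 0.0889, 0.2366]
eef_rot: [0.0, 0.992, -0.128, -0.003]
wrist_force: [0.6, 0.2, -0.6]
opening: 0.283
grasp_force: 0.0
tip bay [-89.5  78. ] z 63.2 yaw -0.185
goto (-0.198, -0.088) [-77.  183.3   3.8] [ 0.     0.005 -0.315]
```

```bash
python3 -m pendant '[[[0.28,-15,36,0,0,0,-0.06],[0.28,-30,72,0,0,0,-0.12],[0.28,-45,108,0,0,0,-0.19],[0.28,-60,145,0,0,0,-0.25],[0.28,-77,183,2,0,0,-0.315]]]'
python3 -m pendant '[[[0.28,0,0,0,0,0,0],[0.28,0,0,0,0,0,0]]]'
python3 - <<'E'
from h import *
tip(); snap("wrist"); print([ (round(b["confidence"],2),np.round(b["point"],3)*[512,384],(tobay(px2w("wrist",b["point"][0]*512,b["point"][1]*384,.012))*1000).round()) for b in ctrl.boxes_of("wrist","base1")])
goto(-.198,-.088,.004,.13)
E
```

```text
time_s: 10.33
eef_pos: [0.3831, -0.0699, 0.2362]
eef_rot: [0.0, 0.999, 0.032, 0.001]
wrist_force: [0.7, -1.0, 1.4]
opening: 0.281
grasp_force: 0.0
time_s: 10.5
eef_pos: [0.3831, -0.0707, 0.2358]
eef_rot: [-0.0, 1.0, 0.027, 0.0]
wrist_force: [0.6, 0.6, 0.6]
opening: 0.279
grasp_force: 0.0
tip bay [-196.   -89.6] z 62.4 yaw 0.124
[(0.97, array([407.04 ,  62.208]), array([-101., -158.])), (0.85, array([250.88 , 127.488]), array([-146.,  -80.]))]
goto (-0.198, -0.088) [-3.2 -0.3 58.6] [ 0.    -0.001 -0.002]
```

```bash
python3 -m pendant '[[[0.15,0,0,20,0,0,0],[0.15,0,-1,38,0,0,0],[0.15,0,-2,48,0,0,0],[0.15,0,-2,54,0,0,0],[0.15,0,-2,57,0,0,0]]]'
python3 -m pendant '[[[0.15,10,0,0,0,0,0],[0.15,20,0,0,0,0,0],[0.15,28,-1,0,0,0,0],[0.15,38,-1,0,0,0,0],[0.15,50,-2,0,0,0,0]]]'
python3 -m pendant '[[[0.15,12,-1,0,0,0,0],[0.15,24,-1,0,0,0,0],[0.15,36,-2,0,0,0,0],[0.15,48,-2,0,0,0,0],[0.15,60,-3,0,0,0,0]]]'
python3 -m pendant '[[[0.15,10,0,0,0,0,0],[0.15,20,-1,0,0,0,0],[0.15,30,-1,0,0,0,0],[0.15,38,-1,0,0,0,0],[0.15,44,-1,0,0,0,0]]]'
python3 - <<'E'
from h import *
tip(); snap("wrist","w7.png"); print([ (round(b["confidence"],2),np.round(b["point"],3)*[512,384],(tobay(px2w("wrist",b["point"][0]*512,b["point"][1]*384,.012))*1000).round()) for b in ctrl.boxes_of("wrist","base1")])
E
```

```text
time_s: 11.02
eef_pos: [0.3844, -0.066, 0.1779]
eef_rot: [-0.0, 1.0, 0.031, -0.001]
wrist_force: [-0.8, -0.1, -0.5]
opening: 0.15
grasp_force: 0.0
time_s: 11.43
eef_pos: [0.4353, -0.0623, 0.1792]
eef_rot: [0.0, 1.0, 0.029, 0.0]
wrist_force: [0.5, 0.8, -0.0]
opening: 0.149
grasp_force: 0.2
time_s: 11.85
eef_pos: [0.4953, -0.0557, 0.1792]
eef_rot: [0.0, 1.0, 0.029, 0.001]
wrist_force: [0.1, 0.8, 0.4]
opening: 0.149
grasp_force: 0.2
time_s: 12.27
eef_pos: [0.5386, -0.0521, 0.1788]
eef_rot: [0.0, 1.0, 0.029, 0.0]
wrist_force: [-0.3, -0.3, 0.2]
opening: 0.148
grasp_force: 0.2
tip bay [-42.2 -60.1] z 5.4 yaw 0.13
[(0.88, array([256.   , 194.688]), array([-13., -57.])), (0.76, array([17.408, 23.808]), array([40., 37.])), (0.6, array([123.904,  39.168]), array([40., -1.]))]
```

View pics/w7.png

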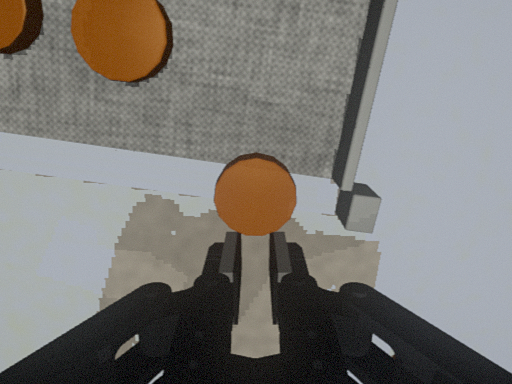

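The disc is at (256,195), centred and clear of the end stop at (345,205). I'll finish the push, retreat, and check with the top camera.

```bash
python3 -m pendant '[[[0.15,10,0,0,0,0,0],[0.15,22,0,0,0,0,0],[0.15,34,0,0,0,0,0],[0.15,46,0,0,0,0,0],[0.15,55,0,0,0,0,0]]]'
python3 -m pendant '[[[0.15,2,0,0,0,0,0],[0.15,-18,0,0,0,0,0],[0.15,-45,0,0,0,0,0],[0.1,-75,0,-10,0,0,0],[0,-90,0,-45,0,0,0]]]'
python3 - <<'E'
from h import *
tip(); snap("wrist"); print([ (round(b["confidence"],2),(tobay(px2w("wrist",b["point"][0]*512,b["point"][1]*384,.012))*1000).round()) for b in ctrl.boxes_of("wrist","base1")])
goto(-.06,.2,.1,0); goto(-.008,.33,.08,0)
E
```

```text
time_s: 12.78
eef_pos: [0.5928, -0.049, 0.1787]
eef_rot: [-0.0, 1.0, 0.029, -0.0]
wrist_force: [0.3, -0.6, -0.8]
opening: 0.149
grasp_force: 0.1
time_s: 13.2
eef_pos: [0.4965, -0.053, 0.2185]
eef_rot: [-0.002, 1.0, 0.029, -0.007]
wrist_force: [-0.7, 1.1, -0.2]
opening: 0.005
grasp_force: 0.0
tip bay [-86.6 -63.3] z 45.1 yaw 0.129
[(0.71, array([ -94., -166.]))]
goto (-0.06, 0.2) [  53.2 -260.2  -46.6] [ 0.001 -0.003  0.129]
goto (-0.008, 0.33) [ 121.5 -382.5  -26.6] [ 0.001 -0.003  0.129]
```

```bash
python3 -m pendant '[[[0,6,-15,-25,0,0,0],[0,18,-45,-45,0,0,0],[0,28,-80,-50,0,0,0],[0,38,-115,-50,0,0,0],[0,48,-150,-50,0,0,0]]]'
python3 -m pendant '[[[0,12,-38,0,0,0,0.03],[0,24,-75,0,0,0,0.06],[0,34,-110,0,0,0,0.09],[0,45,-140,0,0,0,0.11],[0,55,-170,0,0,0,0.129]]]'
python3 -m pendant '[[[0,9,-20,0,0,0,0],[0,12,-45,0,0,0,0],[0,12,-45,0,0,0,0]]]'
python3 - <<'E'
from h import *
tip(); snap("wrist","w8.png")
for n,z in (("gate_tab",.038),("jar",.06)):
  print(n,[ (round(b["confidence"],2),(np.array(b["point"])*[512,384]).round(),(tobay(px2w("wrist",b["point"][0]*512,b["point"][1]*384,z))*1000).round()) for b in ctrl.boxes_of("wrist",n)])
snap("top","top1.png")
print("bases",[ (round(b["confidence"],2),(tobay(px2w("top",b["point"][0]*512,b["point"][1]*384,.012))*1000).round()) for b in ctrl.boxes_of("top","base1")])
goto(-.008,.325,.08,0)
E
```

```text
time_s: 13.72
eef_pos: [0.5419, 0.0997, 0.2745]
eef_rot: [0.0, 1.0, 0.029, 0.001]
wrist_force: [-0.1, 0.0, -0.5]
opening: 0.003
grasp_force: 0.0
time_s: 14.13
eef_pos: [0.5864, 0.2732, 0.2732]
eef_rot: [0.0, 0.999, -0.035, -0.0]
wrist_force: [0.5, -0.2, -0.7]
opening: -0.001
grasp_force: 0.0
time_s: 14.38
eef_pos: [0.6016, 0.319, 0.2733]
eef_rot: [-0.001, 0.999, -0.034, 0.0]
wrist_force: [-0.5, -0.0, -0.1]
opening: -0.007
grasp_force: 0.0
tip bay [ -5.5 314.9] z 99.9 yaw 0.003
gate_tab [(0.73, array([373., 194.]), array([  0., 236.]))]
jar [(0.65, array([ 93., 235.]), array([-18., 404.]))]
bases [(0.68, array([ -92., -153.])), (0.66, array([ 47., -44.])), (0.62, array([54., 53.])), (0.52, array([91., 24.]))]
goto (-0.008, 0.325) [ -2.6 -15.2  19.8] [ 0.001  0.001 -0.   ]
```

View pics/w8.png

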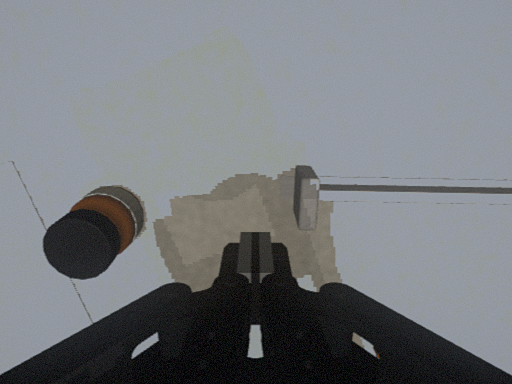

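The tab shows at (297–318, 166–230), to the right of the closed fingertips at (255,240). The jar is at (85,243), clear on the left.

```bash
python3 - <<'E'
from h import *
for u,v in [(300,168),(300,228),(318,178),(318,229)]: print((tobay(px2w("wrist",u,v,.038))*1000).round(1))
for u,v in [(108,240),(85,243)]: print("jar cap",(tobay(px2w("wrist",u,v,.06))*1000).round(1))
goto(-.008,.32,.014,0)
E
```

```text
[ 17.3 281.3]
[-23.  279.7]
[ 10.9 269.8]
[-23.7 267.9]
jar cap [-20.5 395.4]
jar cap [-22.5 409.2]
goto (-0.008, 0.32) [ -2.5 -10.2  85.8] [ 0.001  0.001 -0.   ]
```

```bash
python3 -m pendant '[[[0,-1,-2,30,0,0,0],[0,-2,-2,55,0,0,0],[0,-3,-2,72,0,0,0],[0,-3,-2,82,0,0,0],[0,-3,-2,85,0,0,0]]]'
python3 -m pendant '[[[0,0,8,0,0,0,0],[0,0,16,0,0,0,0],[0,0,24,0,0,0,0],[0,0,34,0,0,0,0],[0,0,44,0,0,0,0]]]'
python3 -m pendant '[[[0,0,12,0,0,0,0],[0,0,24,0,0,0,0],[0,0,36,0,0,0,0],[0,0,48,0,0,0,0],[0,0,60,0,0,0,0]]]'
python3 -m pendant '[[[0,0,12,0,0,0,0],[0,0,24,0,0,0,0],[0,0,36,0,0,0,0],[0,0,48,0,0,0,0],[0,0,58,0,0,0,0]]]'
python3 - <<'E'
from h import *
tip(); snap("wrist","w9.png"); print(ctrl.get_obs()["wrist_force"])
E
```

```text
time_s: 15.05
eef_pos: [0.598, 0.3162, 0.1865]
eef_rot: [0.001, 0.999, -0.036, -0.002]
wrist_force: [-0.9, -0.1, 0.4]
opening: 0.001
grasp_force: 0.0
time_s: 15.47
eef_pos: [0.5962, 0.2726, 0.19]
eef_rot: [-0.0, 0.999, -0.035, 0.001]
wrist_force: [-0.5, 2.2, 0.6]
opening: 0.002
grasp_force: 0.6
time_s: 15.88
eef_pos: [0.5914, 0.2123, 0.1888]
eef_rot: [-0.0, 0.999, -0.035, -0.0]
wrist_force: [1.1, 2.1, 0.5]
opening: 0.002
grasp_force: 0.6
time_s: 16.3
eef_pos: [0.5872, 0.1545, 0.1885]
eef_rot: [0.0, 0.999, -0.035, -0.0]
wrist_force: [0.0, 1.2, -0.0]
opening: -0.003
grasp_force: 0.6
tip bay [ -8.5 149.5] z 15.1 yaw 0.0
[ 0.30991968 -1.66518465 -0.72282361]
```

View pics/w9.png

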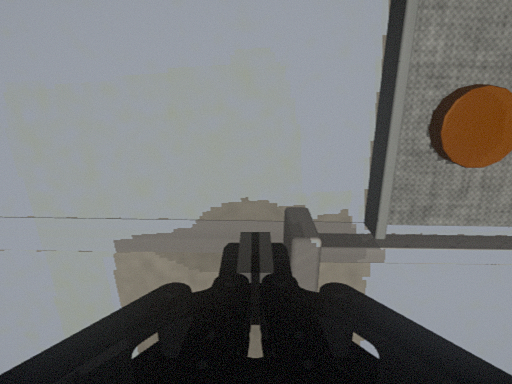

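The fingers are pushing the tab (305,250) and the bar is running across the mouth. I'll push it on and slow down near the stop.

```bash
python3 -m pendant '[[[0,0,6,0,0,0,0],[0,0,12,0,0,0,0],[0,0,16,0,0,0,0],[0,0,19,0,0,0,0],[0,0,22,0,0,0,0]]]'
python3 -m pendant '[[[0,0,2,0,0,0,0],[0,0,4,0,0,0,0]]]'
python3 - <<'E'
from h import *
tip()
E
python3 -m pendant '[[[0,0,1,0,0,0,0],[0,0,2,0,0,0,0]]]'
```

```text
time_s: 16.77
eef_pos: [0.5859, 0.1339, 0.1887]
eef_rot: [-0.0, 0.999, -0.035, -0.0]
wrist_force: [-1.1, 0.5, 0.2]
opening: -0.002
grasp_force: 0.5
time_s: 16.93
eef_pos: [0.5856, 0.1299, 0.1887]
eef_rot: [-0.0, 0.999, -0.035, 0.0]
wrist_force: [-0.6, 2.1, -0.2]
opening: 0.002
grasp_force: 0.4
tip bay [ -8.2 124.9] z 15.3 yaw 0.001
time_s: 17.1
eef_pos: [0.5855, 0.128, 0.1887]
eef_rot: [-0.0, 0.999, -0.035, 0.0]
wrist_force: [-0.8, 0.8, -0.1]
opening: -0.005
grasp_force: 0.4
```

```bash
python3 -m pendant '[[[0,0,1,0,0,0,0],[0,0,2,0,0,0,0],[0,0,3,0,0,0,0]]]'
python3 -m pendant '[[[0,0,1,0,0,0,0],[0,0,2,0,0,0,0]]]'
python3 -m pendant '[[[0,0,1,0,0,0,0],[0,0,2,0,0,0,0]]]'
python3 -m pendant '[[[0,0,1,0,0,0,0],[0,0,2,0,0,0,0]]]'
```

```text
time_s: 17.35
eef_pos: [0.5853, 0.1258, 0.1888]
eef_rot: [-0.001, 0.999, -0.035, 0.0]
wrist_force: [-0.4, 9.9, 0.6]
opening: 0.002
grasp_force: 5.0
time_s: 17.52
eef_pos: [0.5852, 0.1252, 0.1888]
eef_rot: [-0.002, 0.999, -0.035, 0.0]
wrist_force: [1.1, 17.8, -1.4]
opening: -0.002
grasp_force: 8.9
time_s: 17.68
eef_pos: [0.585, 0.1246, 0.1889]
eef_rot: [-0.004, 0.999, -0.035, 0.001]
wrist_force: [2.7, 25.8, -2.0]
opening: 0.002
grasp_force: 12.8
time_s: 17.85
eef_pos: [0.5849, 0.124, 0.189]
eef_rot: [-0.005, 0.999, -0.035, 0.001]
wrist_force: [3.5, 33.4, -3.2]
opening: -0.002
grasp_force: 16.7
```

The force rose to 33 N against the stop, so the gate is shut. I'll back off, raise the tool, and check from above.

```bash
python3 -m pendant '[[[0,0,-6,0,0,0,0],[0,0,-15,0,0,0,0],[0,0,-30,0,0,0,0],[0,0,-40,-20,0,0,0],[0,0,-45,-55,0,0,0]]]'
python3 -m pendant '[[[0,-20,-20,-30,0,0,0],[0,-40,-40,-30,0,0,0],[0,-70,-50,-30,0,0,0],[0,-105,-60,-30,0,0,0],[0,-140,-60,-30,0,0,0]]]'
python3 -m pendant '[[[0,0,0,0,0,0,0],[0,0,0,0,0,0,0]]]'
python3 - <<'E'
from h import *
im=snap("top","top2.png"); snap("scene","scene2.png")
for c,z in (("top",.012),("scene",.006)):
  print(c,[ (round(b["confidence"],2),(tobay(px2w(c,b["point"][0]*512,b["point"][1]*384,z))*1000).round()) for b in ctrl.boxes_of(c,"base1")])
for n in ("sherd1","tape","jar","gate_tab"): find("top",n,{"sherd1":.012,"tape":.024,"jar":.06,"gate_tab":.038}[n])
a=cv2.imread("pics/top2.png")[135:260,150:370]; cv2.imwrite("pics/fin.png",cv2.resize(a,None,fx=3.6,fy=3.6,interpolation=cv2.INTER_CUBIC))
E
```

```text
time_s: 18.27
eef_pos: [0.586, 0.1646, 0.24]
eef_rot: [0.001, 0.999, -0.035, -0.004]
wrist_force: [0.5, -0.4, -0.1]
opening: 0.0
grasp_force: 0.0
time_s: 18.68
eef_pos: [0.4516, 0.2347, 0.2742]
eef_rot: [-0.0, 0.999, -0.035, 0.001]
wrist_force: [0.2, 0.3, -0.8]
opening: 0.004
grasp_force: 0.0
time_s: 18.85
eef_pos: [0.451, 0.2339, 0.2736]
eef_rot: [0.0, 0.999, -0.034, -0.0]
wrist_force: [0.2, 0.3, 0.4]
opening: 0.0
grasp_force: 0.0
top [(0.65, array([-130., -261.])), (0.6, array([-100., -153.])), (0.46, array([ 37., -48.]))]
scene [(0.73, array([ 35., -43.])), (0.72, array([94., 15.])), (0.72, array([-126., -386.])), (0.62, array([-138., -267.])), (0.62, array([-100., -166.])), (0.58, array([42., 50.])), (0.53, array([42.,  6.])), (0.3, array([  87., -281.]))]
top sherd1 0.63 (192, 220) [0.47   0.2137 0.012 ]
top sherd1 0.38 (244, 188) [0.5759 0.0413 0.012 ]
top tape 0.55 (361, 219) [ 0.4737 -0.3387  0.024 ]
top jar 0.55 (272, 174) [ 0.6165 -0.0469  0.06  ]
top jar 0.49 (127, 184) [0.5864 0.416  0.06  ]
top gate_tab 0.58 (248, 191) [0.566  0.0302 0.038 ]
```

View pics/fin.png

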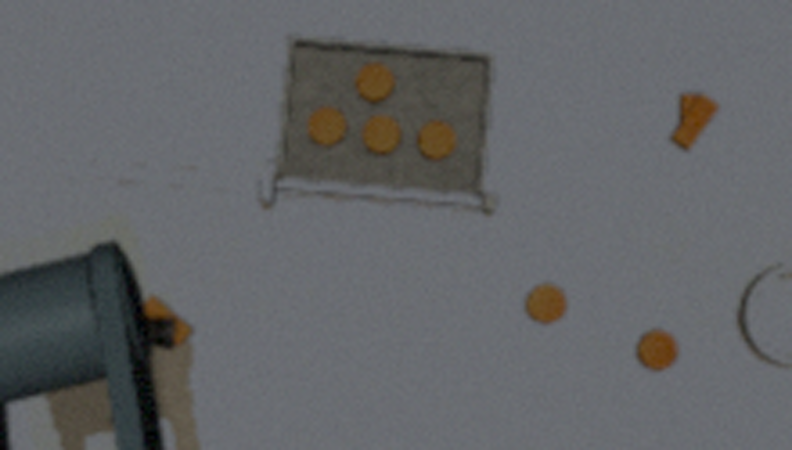

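The overhead view shows four bases in the bay at (326,126), (375,82), (381,133) and (437,139). The gate bar spans the mouth from the tab at (267,195) to the stop at (488,203). The two spares are outside, and the tool is raised clear of everything.

```bash
python3 -c "
from bench import ctrl
print(ctrl.hand_in())"
```

```text
the job is handed in; nothing more can be done
None
```

I handed the job in at about 19 s on the robot's clock (the hand-in returned no verdict): four bases are in the bay, the gate is shut against its stop, the two spares are outside in front, and the arm never touched the sherds, tape or jar.

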